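# Lay the standing glove box down in its taped place

## Task

Lay the standing teal glove box down flat inside the yellow-taped place on the bench, with its dispensing opening facing up. First push it along by its foot, still standing, until its leading bottom edge has crossed the near tape line; then push high on the side with the opening so that it topples and lands inside the tape. Use only the fingers and push gently: do not squeeze or lift it, and leave everything else where it is.

Things in the scene. Friction and masses are not known exactly. Their poses are not given: they have to be found in the camera images.
- glove_box: teal card glove box standing on end, rigid, evenly filled, 0.25-0.5 kg: 70 mm thick (x), 120 wide (y), 220 tall (z). Origin: centre of its underside. +x points out of its plain face to the taped place; the face with white panel and oval opening is -x. Friction on the bench 0.48-0.72: slides upright if pushed below 45 mm, tips if pushed high; past a lean of 18 degrees it falls by itself
- opening (a point): centre of the oval opening, on the -x face of the glove box, 110 mm up while it stands; 70 mm above the bench when the box lies with the opening up
- foot_left (a point): bottom corner of the glove box's leading (plain, +x) face, on the left (+y) side of the box's own frame; level with the bench while the box stands, and the box turns over about the line between the two foot points
- foot_right (a point): bottom corner of the glove box's leading (plain, +x) face, on the right (-y) side of the box's own frame; level with the bench while the box stands, and the box turns over about the line between the two foot points
- head_left (a point): upper corner of the glove box's leading (plain, +x) face, left (+y) side, 220 mm above the foot point while it stands; comes down on to the bench when the box is tipped
- head_right (a point): upper corner of the glove box's leading (plain, +x) face, right (-y) side, 220 mm above the foot point while it stands; comes down on to the bench when the box is tipped
- bay: the taped place: rectangle of flat yellow tape on the bench, inside the tape 290 mm long (its x) and 190 mm wide (its y); tape 20 mm wide, no height to catch the box. Origin on the bench, middle of the inner edge of the near tape line (the short side next to the box); +x points along its length away from the box, the way it is to fall. The box starts 5 to 95 mm short of the tape
- bay_center (a point): centre of the taped rectangle, on the bench, 145 mm from the inner edge of the near line
- sanitiser: bystander: white bottle with a red cap, 62 mm across, 165 mm tall, origin at the centre of its underside; outside the tape, beside it or beyond its far end
- ampoule_carton: bystander: white and blue carton, 110 x 55 x 75 mm tall, origin at the centre of its underside; outside the tape, beside it or beyond its far end
- bandage_roll: bystander: white bandage roll standing on end, 64 mm across, 75 mm tall, origin at the centre of its underside; outside the tape, beside it or beyond its far end
- red_roll: bystander: red bandage roll standing on end, 64 mm across, 75 mm tall, origin at the centre of its underside; on the left of the bench
- blue_glove_box: bystander: a blue glove box of the same size already lying flat with its opening up, 220 x 120 x 70 mm tall, origin at the centre of its underside; at the back right
- antiseptic: bystander: amber bottle with a white cap, 56 mm across, 135 mm tall, origin at the centre of its underside; on the right of the bench
- tape_roll: bystander: roll of cream tape lying flat, 80 mm across, 25 mm tall, origin at the centre of its underside; on the right of the bench
There are look-alikes about, which are no part of the job. Of the things that look like the glove_box, take the one that is farthest from the robot's base at the start.

How it is judged:
By the outcome, as a careful person would: the job done as asked, in the order asked, and still so for the second after the job is handed in, with the robot touching nothing.
It also fails if it takes over 54 s, if anything falls off the work surface, if the arm or the gripper's body presses on something with over 40 N, if the wrist force passes 120 N, or if a joint passes its speed limit or range.

## Robot

A 6-joint arm with a two-finger parallel gripper is mounted at the origin on the work surface. World frame = base frame: x ahead of the robot, y to its left, z up, the work surface at z = 0. Lengths are in m, angles in rad, forces in N, time in s.
With the tool pointing down it reaches from about 0.35 to 1 m from the base axis. Payload 7.1 kg.
Tool frame: the origin (TCP) lies at the very end of the fingers, on their centre line; the grasp point (between the pads) lies 19 mm behind it (grasp_offset is the distance from the TCP to the grasp point, in m); z points along the fingers, y is the line along which they close (so a half turn about z gives the same grasp; the last joint's range is limited). The gripper opens to 85 mm and grips with 20 to 120 N. Pads are 22 mm wide; open, the fingers measure 114 mm over their backs; the gripper's body (76 mm by 85 mm) begins 54 mm behind the grasp point. The pads swing forward as they close: fully open they stand 13 mm farther back than shut.
Start: joints at [-1.33, 0.423, 1.63, -0, 1.089, -0.019], TCP at [0.161, -0.604, 0.211] pointing down, gripper open.
Joint ranges: [-3, 3], [-0.9, 2.11], [0.09, 2.58], [-1.31, 4.45], [0.11, 2.69], [-2.54, 2.54]. Speed limits (rad/s): [2.39, 2.39, 3.01, 3.14, 3.14, 3.14].

## Interface

Orientations are given as a rotation vector (axis times angle).
In Python, from plant import goto, line_to, movej, gripper_open, gripper_close, dwell, solve_ik, state, grab_frame, MotionError, sign_off, grasp_offset gives the robot as it stands. Calls block until the motion is done:
- goto(position, orientation): joint-space move of the TCP to a pose.
- line_to(position, ori=None, feed=0.15): straight line of the TCP; ori=None keeps the orientation; feed is the mean speed in m/s.
- movej(angles): joint-space move.
- gripper_open() and gripper_close(grip_force=None): open the fingers fully, or close them until they stop; grip_force is the grip in N (None keeps the last).
- dwell(seconds).
- solve_ik(position, orientation): joint angles nearest the present ones, or None.
- state(): the state.
- grab_frame(name): name is "side" or "top" or "wrist"; returns a dict with "image" (420x560x3 uint8, red, green, blue), "camera_matrix" (3x3 intrinsics, pixels), "R" (3x3) and "t" (3): a world point X has camera coordinates R X + t. Camera axes: x right, y down, z forward; pixel columns grow to the right and rows downward; lengths in m; the calibration is good to about 2 mm. A picture is of the moment at which its call begins. There is no depth.
A pose or a line that the arm cannot do raises MotionError and nothing moves.
- sign_off(): hands the job in; it is judged then, once.
The state is a dict: "time": time; "qpos": joint angles; "qd": joint speeds; "effort": joint torques, N m; "tcp_pos": TCP position; "ee_rot": TCP orientation; "wrist_force": force on the tool from outside, world axes, zero at the start; "ft_torque": the same for the moment, N m; "grip_width": opening from 0.0 (shut) to 1.0 (fully open); "gripper_force": force on a finger pad.
Only numpy, scipy, OpenCV 4.12 (cv2) and the standard library are available. Lean on these libraries where they do the work, as an engineer would, in place of code of your own. Each camera call takes 0.05 s, during which the arm holds its last target. There are 200 camera calls.

## Working session

There is one attempt and no reset: what is moved stays moved. The work goes in short steps, each a Python script; the robot and the scene stay as the last script left them, time stands still between calls to the robot, and variables do not carry over. Pictures are saved under pics/ and viewed, at most 10 in all, crops included, and the job is handed in when it is done.

```bash
ls; mkdir -p pics; python3 - <<'E'
from plant import *
import cv2,pickle
F={}
for n in("top","side"):
    f=grab_frame(n);F[n]=f;cv2.imwrite(f"pics/{n}0.png",f["image"][:,:,::-1])
    print(n,f["camera_matrix"].tolist(),f["R"].round(3).tolist(),f["t"].round(3).tolist())
pickle.dump(F,open("f0.pkl","wb"))
s=state();print(s["time"],s["ee_rot"],s["tcp_pos"])
E
```

```text
pics
top [[387.3607981426946, 0.0, 276.3067705152044], [0.0, 387.3607981426946, 202.31227058173147], [0.0, 0.0, 1.0]] [[-0.016, -1.0, -0.007], [-0.996, 0.016, -0.082], [0.082, 0.005, -0.997]] [0.007, 0.489, 1.287]
side [[429.6058632196952, 0.0, 282.31441166933706], [0.0, 429.6058632196952, 210.78729012772723], [0.0, 0.0, 1.0]] [[0.88, 0.475, -0.003], [0.369, -0.688, -0.624], [-0.299, 0.548, -0.781]] [-0.43, -0.085, 1.797]
0.1 [-3.11369224e+00 -4.06797975e-01  2.44684623e-04] [ 0.16045545 -0.60347905  0.21020427]
```

View pics/top0.png

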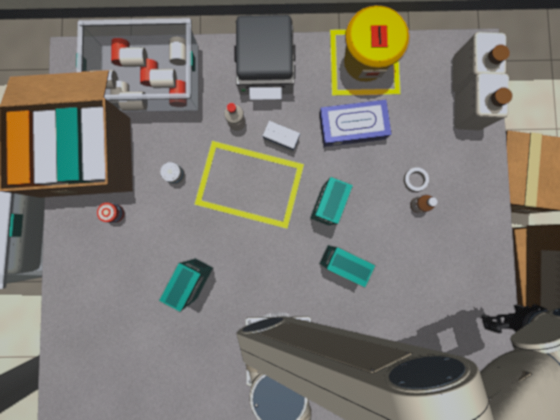

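View pics/side0.png

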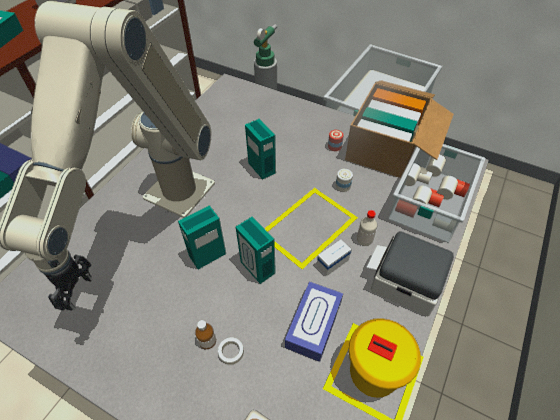

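The top view shows three standing teal boxes: A at (332,201), B at (348,265) and C at (185,285). The base projects to about (278,349), so A is the farthest. It also stands next to the short right-hand side of the bay, and in the side view its opening face at (258,255) points away from the bay. I'll take A, measure it and confirm it in a crop.

```bash
cat > h.py <<'E'
import numpy as np,cv2
def ray(f,uv,z):
    K,R,t=(np.array(f[k]) for k in("camera_matrix","R","t"))
    d=R.T@np.linalg.inv(K)@np.array([uv[0],uv[1],1.]);c=-R.T@t
    return (c+d*(z-c[2])/d[2])[:2]
def proj(f,X):
    K,R,t=(np.array(f[k]) for k in("camera_matrix","R","t"))
    p=K@(R@np.array(X)+t);return p[:2]/p[2]
def hsv(f): return cv2.cvtColor(f["image"],cv2.COLOR_RGB2HSV)
def mask(f,lo,hi): return cv2.inRange(hsv(f),lo,hi)
def blobs(m,amin):
    cs,_=cv2.findContours(m,cv2.RETR_EXTERNAL,cv2.CHAIN_APPROX_NONE)
    return [c for c in cs if cv2.contourArea(c)>amin]
E
python3 - <<'E'
import pickle;from h import *
F=pickle.load(open("f0.pkl","rb"));f=F["top"]
H=hsv(f);print(H[201,332],H[190,320],H[215,325],H[265,348])
m=mask(f,(20,120,100),(35,255,255))
cs,h=cv2.findContours(m,cv2.RETR_CCOMP,cv2.CHAIN_APPROX_NONE)
for i,c in enumerate(cs):
    if cv2.contourArea(c)>1500:
        b=cv2.boxPoints(cv2.minAreaRect(c)); print("yel",h[0][i][3],b.round(1).tolist(),[ray(f,p,0).round(3).tolist() for p in b])
m=mask(f,(75,80,110),(95,255,255))
for c in blobs(m,200):
    r=cv2.minAreaRect(c);b=cv2.boxPoints(r);print("teal",cv2.contourArea(c),b.round(1).tolist(),[ray(f,p,.22).round(3).tolist() for p in b],ray(f,r[0],.22))
a=cv2.resize(f["image"][130:250,180:400],None,fx=3.6,fy=3.6,interpolation=2)
s=F["side"]["image"][200:300,220:370];a2=cv2.resize(s,None,fx=3,fy=3,interpolation=2)
w=np.zeros((600,792,3),np.uint8);w[:432,:792]=a[:432];cv2.imwrite("pics/c1.png",cv2.resize(s,None,fx=5,fy=5,interpolation=2)[:,:,::-1])
E
```

```text
[ 88 155 130] [ 90  10 103] [ 88 159 136] [ 88 166 118]
yel -1 [[194.1999969482422, 204.0], [210.6999969482422, 140.10000610351562], [303.29998779296875, 164.10000610351562], [286.70001220703125, 228.0]] [[0.489, 0.281], [0.711, 0.224], [0.621, -0.096], [0.402, -0.035]]
yel 0 [[199.6999969482422, 200.89999389648438], [214.1999969482422, 145.1999969482422], [298.1000061035156, 167.0], [283.6000061035156, 222.6999969482422]] [[0.5, 0.262], [0.693, 0.212], [0.611, -0.078], [0.42, -0.025]]
yel -1 [[330.0, 5.0], [408.0, 5.0], [408.0, 94.0], [330.0, 94.0]] [[1.195, -0.204], [1.189, -0.482], [0.863, -0.468], [0.868, -0.195]]
yel 2 [[335.0, 34.0], [394.0, 34.0], [394.0, 90.0], [335.0, 90.0]] [[1.086, -0.219], [1.082, -0.428], [0.878, -0.419], [0.882, -0.213]]
teal 993.0 [[158.1999969482422, 300.29998779296875], [178.39999389648438, 262.1000061035156], [199.8000030517578, 273.5], [179.60000610351562, 311.70001220703125]] [[0.202, 0.333], [0.307, 0.277], [0.274, 0.217], [0.17, 0.273]] [0.23809872 0.27511174]
teal 1006.5 [[325.8999938964844, 268.79998779296875], [336.70001220703125, 246.39999389648438], [375.29998779296875, 265.0], [364.5, 287.3999938964844]] [[0.282, -0.139], [0.344, -0.171], [0.291, -0.278], [0.229, -0.245]] [ 0.28641369 -0.20814017]
teal 966.5 [[314.79998779296875, 214.89999389648438], [329.3999938964844, 175.89999389648438], [352.5, 184.60000610351562], [337.8999938964844, 223.60000610351562]] [[0.434, -0.111], [0.546, -0.156], [0.52, -0.221], [0.409, -0.176]] [ 0.47682086 -0.16586526]
teal 1424.0 [[55.0, 108.30000305175781], [76.19999694824219, 107.69999694824219], [78.19999694824219, 179.60000610351562], [57.0, 180.1999969482422]] [[0.759, 0.641], [0.759, 0.579], [0.547, 0.567], [0.546, 0.629]] [0.65211014 0.60390777]
```

View pics/c1.png

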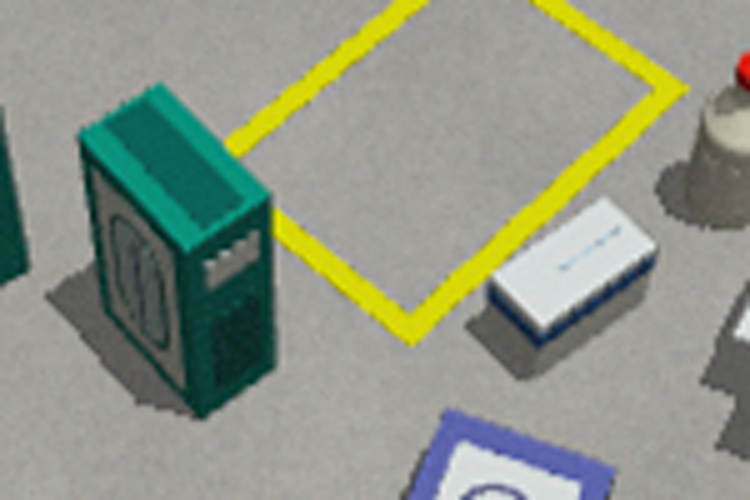

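The crop shows A's panel and oval opening facing away from the bay, with its plain side towards the tape. That confirms A as the glove box. Next I check that the arm can reach the push poses with a tilted tool.

```bash
cat >> h.py <<'E'
from scipy.spatial.transform import Rotation as Ro
A=np.radians(74.4);U=np.array([np.cos(A),np.sin(A),0]);V=np.array([-np.sin(A),np.cos(A),0])
C=np.array([.556,.093,0]);O=C-.145*U
def pos(a,b,z): return O+a*U+b*V+np.array([0,0,z])
def ori(tilt,flip):
    t=np.radians(tilt);z=np.sin(t)*U-np.cos(t)*np.array([0,0,1]);y=flip*V
    return Ro.from_matrix(np.c_[np.cross(y,z),y,z]).as_rotvec()
E
python3 - <<'E'
from plant import *;from h import *
q0=np.array(state()["qpos"]);p0=np.array(state()["tcp_pos"])
# tool length from wrist centre: pose tilted radially about the wrist leaves j1..j3 alone
e=p0.copy();e[2]=0;e/=np.linalg.norm(e)
best=[]
for d in np.arange(.1,.4,.01):
    t=np.radians(20);zt=np.sin(t)*e+[0,0,-np.cos(t)];yt=np.cross([0,0,1],e)
    R0=Ro.from_rotvec(state()["ee_rot"]);Rt=Ro.from_rotvec(-t*yt)*R0
    z0=R0.apply([0,0,1]);q=solve_ik(p0+d*(Rt.apply([0,0,1])-z0),Rt.as_rotvec())
    if q is not None: best.append((np.abs(np.array(q)-q0)[:3].sum().round(4),round(d,3)))
print(sorted(best)[:3])
for tilt in(30,35,40,45):
  for fl in(1,-1):
    for a,b,z in((-.2,.0065,.2),(-.2,.0065,.012),(-.035,.0065,.012),(-.05,.0065,.19),(.05,.0065,.19)):
      q=solve_ik(pos(a,b,z),ori(tilt,fl)); print(tilt,fl,(a,z),None if q is None else np.round(q,2), None if q is None else np.degrees(q[1]+q[2]).round()-90)
E
```

```text
[(np.float64(0.0018), np.float64(0.32)), (np.float64(0.0111), np.float64(0.33)), (np.float64(0.0146), np.float64(0.31))]
30 1 (-0.2, 0.2) [-0.78  0.41  1.79  0.48  1.25  2.41] 36.0
30 1 (-0.2, 0.012) [-0.78  0.71  1.85  0.57  0.94  2.21] 57.0
30 1 (-0.035, 0.012) [-0.49  0.67  1.97  0.76  0.78  2.29] 61.0
30 1 (-0.05, 0.19) None None
30 1 (0.05, 0.19) None None
30 -1 (-0.2, 0.2) [-0.78  0.41  1.79  0.48  1.25 -0.73] 36.0
30 -1 (-0.2, 0.012) [-0.78  0.71  1.85  0.57  0.94 -0.93] 57.0
30 -1 (-0.035, 0.012) [-0.49  0.67  1.97  0.76  0.78 -0.85] 61.0
30 -1 (-0.05, 0.19) [-0.52  0.36  1.91  0.58  1.09 -0.58] 40.0
30 -1 (0.05, 0.19) [-0.33  0.34  1.94  0.64  1.   -0.45] 41.0
35 1 (-0.2, 0.2) [-0.82  0.45  1.78  0.53  1.3   2.35] 37.0
35 1 (-0.2, 0.012) [-0.82  0.75  1.82  0.62  1.02  2.15] 57.0
35 1 (-0.035, 0.012) [-0.54  0.7   1.96  0.82  0.85  2.2 ] 63.0
35 1 (-0.05, 0.19) [-0.57  0.39  1.91  0.65  1.14  2.48] 42.0
35 1 (0.05, 0.19) None None
35 -1 (-0.2, 0.2) [-0.82  0.45  1.78  0.53  1.3  -0.79] 37.0
35 -1 (-0.2, 0.012) [-0.82  0.75  1.82  0.62  1.02 -0.99] 57.0
35 -1 (-0.035, 0.012) 
[... 713 characters left out ...]
.19 -0.74] 43.0
40 -1 (0.05, 0.19) [-0.42  0.4   1.95  0.81  1.08 -0.65] 45.0
45 1 (-0.2, 0.2) [-0.88  0.53  1.74  0.63  1.42  2.26] 40.0
45 1 (-0.2, 0.012) [-0.88  0.83  1.76  0.68  1.17  2.06] 58.0
45 1 (-0.035, 0.012) [-0.62  0.78  1.92  0.91  1.    2.06] 65.0
45 1 (-0.05, 0.19) [-0.64  0.46  1.9   0.77  1.24  2.34] 45.0
45 1 (0.05, 0.19) [-0.46  0.43  1.96  0.88  1.13  2.41] 47.0
45 -1 (-0.2, 0.2) [-0.88  0.53  1.74  0.63  1.42 -0.88] 40.0
45 -1 (-0.2, 0.012) [-0.88  0.83  1.76  0.68  1.17 -1.08] 58.0
45 -1 (-0.035, 0.012) [-0.62  0.78  1.92  0.91  1.   -1.08] 65.0
45 -1 (-0.05, 0.19) [-0.64  0.46  1.9   0.77  1.24 -0.81] 45.0
45 -1 (0.05, 0.19) [-0.46  0.43  1.96  0.88  1.13 -0.73] 47.0
```

```bash
python3 - <<'E'
from plant import *;from h import *
R=ori(40,-1);b=.0065
goto(pos(-.2,b,.25),R);line_to(pos(-.2,b,.012),feed=.12)
print(state()["time"],state()["tcp_pos"],state()["wrist_force"])
for a in(-.165,-.12,-.08,-.042):
    line_to(pos(a,b,.012),feed=.05);print(a,np.round(state()["wrist_force"],2),np.round(state()["tcp_pos"],4))
line_to(pos(-.11,b,.012),feed=.1)
print(pos(-.11,b,.012),state()["time"])
f=grab_frame("top");cv2.imwrite("pics/t1.png",f["image"][:,:,::-1])
for c in blobs(mask(f,(75,80,110),(95,255,255)),200):
    r=cv2.minAreaRect(c);p=[ray(f,x,.22) for x in cv2.boxPoints(r)]
    print(cv2.contourArea(c),[[round((x-O[:2])@U[:2],3),round((x-O[:2])@V[:2],3)] for x in p])
E
```

```text
3.8833 [ 0.45721818 -0.23781183  0.01249707] [ 0.19010773 -0.93735511  0.17211663]
-0.165 [-0.42 -0.16 -0.35] [ 0.4665 -0.204   0.012 ]
-0.12 [ 0.08 -0.47 -0.44] [ 0.4784 -0.1603  0.012 ]
-0.08 [-0.73  0.24  0.03] [ 0.4892 -0.1217  0.0121]
-0.042 [-0.63  0.22 -0.68] [ 0.4994 -0.0851  0.0121]
[ 0.48116489 -0.15085848  0.012     ] 8.475
986.0 [[np.float64(0.281), np.float64(0.406)], [np.float64(0.256), np.float64(0.29)], [np.float64(0.188), np.float64(0.305)], [np.float64(0.215), np.float64(0.42)]]
946.0 [[np.float64(0.013), np.float64(0.072)], [np.float64(0.014), np.float64(-0.048)], [np.float64(-0.056), np.float64(-0.048)], [np.float64(-0.057), np.float64(0.071)]]
1418.5 [[np.float64(0.727), np.float64(-0.048)], [np.float64(0.668), np.float64(-0.065)], [np.float64(0.6), np.float64(0.136)], [np.float64(0.658), np.float64(0.153)]]
```

View pics/t1.png

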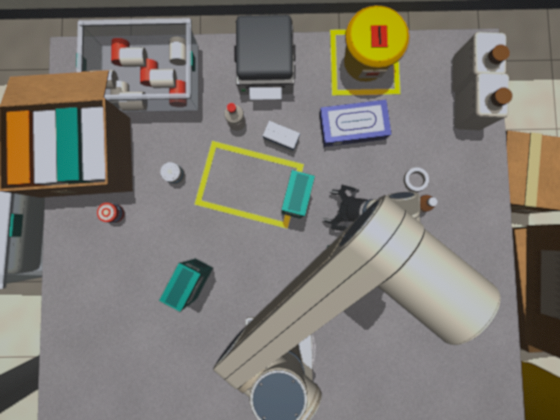

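The box stands square to the bay with its leading edge about 13 mm past the inner tape edge (box at pixel (298,192)). I'll push it another 22 mm and then topple it.

```bash
python3 - <<'E'
from plant import *;from h import *
b=.011
def look():
    f=grab_frame("top");o=[]
    for c in blobs(mask(f,(75,80,110),(95,255,255)),150):
        r=cv2.minAreaRect(c);p=ray(f,r[0],.22)-O[:2];o.append((cv2.contourArea(c),round(p@U[:2],3),round(p@V[:2],3),r[1]))
    return f,[x for x in o if -.1<x[1]<.4 and abs(x[2])<.15]
line_to(pos(-.055,b,.012),feed=.1);line_to(pos(-.020,b,.012),feed=.04)
line_to(pos(-.10,b,.012),feed=.1);line_to(pos(-.10,b,.175),feed=.15)
print(look()[1],state()["time"])
line_to(pos(-.03,b,.175),feed=.1)
for a in(.01,.03,.045,.055,.065,.075):
    line_to(pos(a,b,.175),feed=.06);f,o=look();print(a,np.round(state()["wrist_force"],2),o)
    if not o or o[0][1]>.09: break
line_to(pos(a-.08,b,.22),feed=.15);dwell(.5)
f,o=look();print(o,state()["time"]);cv2.imwrite("pics/t2.png",f["image"][:,:,::-1])
cv2.imwrite("pics/s2.png",grab_frame("side")["image"][:,:,::-1])
E
```

```text
[(958.5, np.float64(-0.0), np.float64(0.012), (24.738632202148438, 41.71612548828125))] 12.4833
0.01 [-0.83 -0.09  0.76] [(929.5, np.float64(0.031), np.float64(0.012), (23.89594078063965, 41.607547760009766))]
0.03 [ 0.66 -0.22 -0.5 ] [(874.5, np.float64(0.054), np.float64(0.012), (22.80259895324707, 41.48240280151367))]
0.045 [0.4  0.38 0.47] []
[(2360.5, np.float64(0.131), np.float64(0.028), (67.32051849365234, 36.79197311401367))] 16.4917
```

View pics/t2.png

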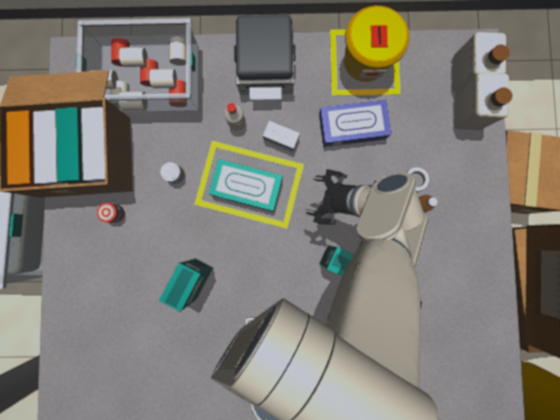

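View pics/s2.png

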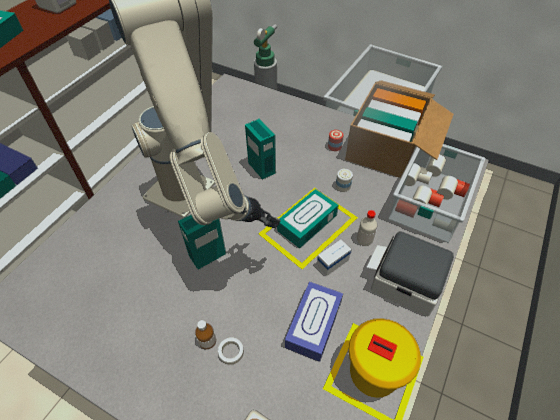

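Both views show the box lying opening-up at top pixel (246,185), with clear space to the tape on all four sides. The bystanders haven't moved and the gripper is clear, so I'm handing the job in.

```bash
python3 - <<'E'
from plant import *
print(state()["wrist_force"]);print(sign_off())
E
```

```text
[-0.26110474 -0.32508971 -1.05554015]
the job is handed in; nothing more can be done
None
```

The teal glove box now lies flat inside the yellow tape with its opening up; it was pushed upright over the near line and then toppled, nothing else was moved, and the job was handed in at about 16.5 s.

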